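# Tilt the larger test meter out of its foam and lay it display up

## Robot

A 6-joint arm with a two-finger parallel gripper is mounted at the origin on a cart in front of the work surface, level with it; the furniture and walls round the work are solid. World frame = base frame: x ahead of the robot, y to its left, z up, the work surface at z = 0. Lengths are in mm, angles in rad, forces in N, time in s.
With the tool pointing down it reaches from about 350 to 975 mm from the base axis. Payload 7.1 kg.
Tool frame: the origin (TCP) lies at the very end of the fingers, on their centre line; the grasp point (between the pads) lies 19 mm behind it; z points along the fingers, y is the direction in which the jaws open and shut (so a half turn about z gives the same grasp; the last joint's range is limited). The gripper opens to 88 mm and grips with 3 to 60 N. Pads are 20 mm wide; open, the fingers measure 115 mm over their backs; the gripper's body (75 mm by 178 mm) begins 61 mm behind the grasp point.
Start: joints at [1.268, 0.423, 1.63, -0, 1.089, -0.019], TCP at [174.972, 599.991, 222.675] pointing down, gripper open.
Joint ranges: [-3, 3], [-0.9, 2.11], [0.09, 2.58], [-1.31, 4.45], [0.11, 2.69], [-2.54, 2.54]. Speed limits (rad/s): [2.39, 2.39, 3.01, 3.14, 3.14, 3.14].

## Interface

Orientations are given as a rotation vector (axis times angle).
In Python, from workcell import * gives the robot as it stands.
- The arm moves only by the tool play_rows, never from a script. Its argument "plan" is text: rows parted by semicolons, each of 7 numbers parted by spaces: the finger opening in cm, from 0 to 8.78, then the shift along the tool's x, y, z in cm, then the turn, a rotation vector about the tool's x, y, z in degrees. A call has 1 to 20 rows; each row shifts and turns the commanded pose from where the row before left it, along the tool's axes as they then stand; what a row does not reach is not made up. A row lasts 1/8 s, in which the tool goes at most 62.5 mm and 10.7 degrees, less where a joint would pass 70% of its speed; a pose out of reach is approached as far as the arm can. A call is refused whole if a number of a shift passes 6.25 or a number of a turn 10.7, either way. A call with a gripper value outside its range is refused whole. The fingers move at their own pace and stop on an object; the grip force is fixed at half the most. Time passes only in rows, so rows that do not move let the fingers close. It gives the time, the measured TCP pose, the force and the opening at its end, in the units of the state.
- get_obs(): the state, without advancing time (a new reading comes with each control period).
- get_image(name): name is "side" or "top" or "wrist"; returns a dict with "pixels" (420x560x3 uint8, red, green, blue), "range_z" (420x560 float32, mm along the optical axis (not along the pixel's ray), 0 where there is no reading), "fx", "fy", "cx", "cy" (pixels), "distortion" ([k1, k2, p1, p2, k3] as OpenCV has them; the pictures are not rectified), "eye" and "attitude" of the camera in the world. Camera axes: x right, y down, z forward; pixel columns grow to the right and rows downward; lengths in mm; the calibration is good to about 2 mm. A picture is of the moment at which its call begins.
- close_job(): hands the job in, once; it reports no verdict.
The state is a dict: "t": time; "qpos": joint angles; "qvel": joint speeds; "joint_torque": joint torques, N m; "ee_pos": TCP position; "orientation": TCP orientation; "ft_force": force on the tool from outside, world axes, zero at the start; "moment": the same for the moment, N m; "width": finger opening in mm.
Only numpy, scipy, OpenCV 4.12 (cv2) and the standard library are available. Lean on these libraries where they do the work, as an engineer would, in place of code of your own. Each camera call takes 0.05 s, during which the arm holds its last target. There are 200 camera calls.

## Task

Two test meters lie face down, each sunk in its own foam block. Take the larger meter by the hinged hanging tab at its end, lift that end first so that it tilts up out of the cutout, then turn it over and lay it, display up, in the middle of the cork mat, holding the tab until the meter has gone over. Leave the smaller meter in its foam.

Things in the scene. Friction and masses are not known exactly. Their poses are not given: they have to be found in the camera images.
- large_meter_tab_grip (a point): Grip point on the larger meter's hanging tab: an upright steel plate 22 mm wide (along y), 9 mm thick (x, at the start from tail to tab end), with a dark eye; free to grip 12 to 41 mm above its pivot pin; this point is 28 mm above the pin. The tab turns almost freely about y, a half turn round the meter's end, so a meter lifted by it hangs tail down; unloaded it keeps its angle.
- large_meter_centre (a point): Centre of the larger test meter, a grey plastic slab 100 x 48 x 24 mm, 0.14 to 0.28 kg. x points to the tab end; the pivot pin is on this axis, 59 mm from the centre. The tail end is rounded (12 mm radius, its centre 97 mm from the pin), so it rolls or slides on the mat. z points out of its back (up at the start), the display is on the -z face. Lifted straight up by the tab it tilts and comes out.
- foam_large: Dark foam block of the larger meter, fixed, 148 x 77 x 32 mm; x points to the tab end. The origin lies on the bench under the cutout's centre; the cutout is 24 mm deep, its floor 8 mm above the bench. The meter lies in it flush with the top, with 1.5 to 4 mm of play.
- small_meter_centre (a point): Centre of the smaller test meter, 72 x 38 x 20 mm, of the same shape and make, face down in its own foam block (120 x 67 x 28 mm) with a tab of the same size. To be left alone.
- cork_mat: Cork mat, fixed, 130 x 130 x 10 mm thick; the origin is the centre of its underside, on the bench. A meter lying on it has its centre 22 mm above the bench. Near by stand the vice (190 mm high), the toolbox (170 mm) and, at the back, a rack of hammers whose heads reach out 270 to 320 mm above the bench: carry the meter in front of the hammers, not in a wide swing.

How it is judged:
By the outcome, as a careful person would: the job done as asked, in the order asked, and still so for the second after the job is handed in, with the robot touching nothing.
It also fails if it takes over 46 s, if anything falls off the work surface, if the arm or the gripper's body presses on something with over 40 N, if the wrist force passes 120 N, or if a joint passes its speed limit or range.

## Working session

There is one attempt and no reset: what is moved stays moved. The work goes in short steps, Python scripts to look and compute and a tool call to move; the robot and the scene stay as the last step left them, time stands still between calls to the robot, and variables do not carry over. Pictures are saved under pics/ and viewed, about 8 in all and at most 12, crops included, and the job is handed in when it is done.

Besides the shell and the picture viewer there is one more tool, called after "Emit:" as name(argument=value, ...) on one line, values as JSON. play_rows: Moves the arm, as the interface text tells. Its arguments: {"type":"object","properties":{"plan":{"type":"string"}},"required":["plan"]}

```bash
mkdir -p pics; ls; cat > h.py <<'E'
from workcell import *
import numpy as np, cv2
from scipy.spatial.transform import Rotation as R
def rot(a):
    a=np.array(a,float)
    return a if a.shape==(3,3) else R.from_rotvec(a).as_matrix() if a.size==3 else R.from_quat(a).as_matrix()
def cloud(im):
    h,w=im["range_z"].shape
    u,v=np.meshgrid(np.arange(w),np.arange(h))
    K=np.array([[im["fx"],0,im["cx"]],[0,im["fy"],im["cy"]],[0,0,1.]])
    p=cv2.undistortPoints(np.stack([u,v],-1).reshape(-1,1,2).astype(float),K,np.array(im["distortion"],float)).reshape(h,w,2)
    z=im["range_z"]
    P=np.dstack([p[...,0]*z,p[...,1]*z,z])
    P=P@rot(im["attitude"]).T+np.array(im["eye"])
    P[z==0]=np.nan
    return P
def save(im,n): cv2.imwrite("pics/"+n,im["pixels"][...,::-1])
E
python3 - <<'E'
from h import *
o=get_obs(); print(o)
for n in ["top","side"]:
    im=get_image(n); save(im,n+"0.png"); np.save(n+"0.npy",cloud(im)); np.save(n+"0c.npy",im["pixels"]); print(n,im["eye"],im["attitude"],im["fx"],im["distortion"])
E
```

```text
pics
{'t': 0.0, 'qpos': array([ 1.26800572e+00,  4.23818143e-01,  1.63069027e+00, -3.39564208e-05,
        1.08858451e+00, -1.90092904e-02]), 'qvel': array([ 1.81570287e-03,  7.64504762e-04,  1.40722680e-03, -1.11018369e-03,
       -9.05104413e-05, -9.28133604e-04]), 'joint_torque': array([ 4.01046564e-04, -5.44618106e+01, -2.73671186e+01,  6.43873564e-02,
        2.25736928e-02, -7.94667721e-05]), 'ee_pos': array([174.81719863, 599.47717336, 221.91575666]), 'orientation': array([-4.44213970e-01, -3.10981499e+00,  2.33359718e-03]), 'ft_force': array([ 0.40280204, -0.23439801, -0.89056371]), 'moment': array([ 4.06131768e-05, -1.23204777e-02,  9.16909041e-02]), 'width': 87.83320061362721}
top [373.34652017 336.95352323 899.01678419] [-2.16240924  2.20386429 -0.08844394] 449.1842659288453 [-0.12130148  0.          0.          0.          0.        ]
side [ 362.96346467 -348.36696683  599.07653308] [-2.22774402  0.18786569 -0.07406238] 387.9026653793899 [-0.10681545  0.          0.          0.          0.        ]
```

View pics/top0.png

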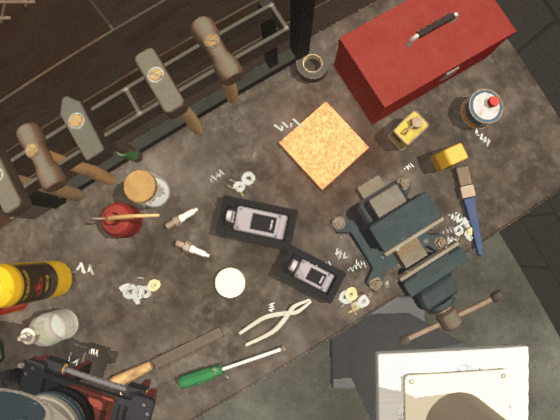

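View pics/side0.png

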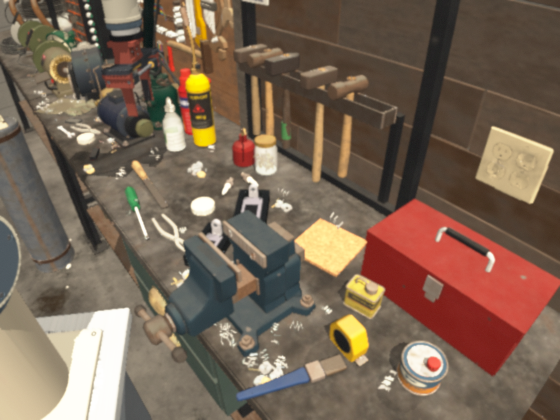

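The top view shows the larger foam block at about (257,222) with its tab at about (231,214), the smaller block at (310,275), and the mat at (324,146). The vice stands at (400,230), the toolbox at (425,50), and the hammers reach out at the upper left. Next I'll measure these.

```bash
cat > m.py <<'E'
from h import *
P=np.load("top0.npy"); C=np.load("top0c.npy")
for (v,u) in [(222,257),(213,231),(275,310),(264,292),(146,324)]: print((u,v),P[v,u].round(1),C[v,u])
hsv=cv2.cvtColor(C,cv2.COLOR_RGB2HSV)
V,U=np.mgrid[:420,:560]
# mat
m=(hsv[...,0]<25)&(hsv[...,1]>80)&(hsv[...,2]>120)&(abs(U-324)<60)&(abs(V-146)<60)
X=P[m&(P[...,2]<25)]
r=cv2.minAreaRect(X[:,:2].astype(np.float32)); print("mat",r,np.median(X[:,2]),cv2.boxPoints(r).round(0).tolist())
for nm,(u0,v0) in dict(L=(257,222),S=(310,275)).items():
    roi=(abs(U-u0)<45)&(abs(V-v0)<38)
    z=P[...,2]
    f=roi&(z>24)&(z<45)
    if nm=="L": f&=~((U>285)&(V>248))
    n,l,s,c=cv2.connectedComponentsWithStats(f.astype(np.uint8)); k=l[v0,u0] or 1+s[1:,4].argmax(); f=l==k
    r=cv2.minAreaRect(P[f][:,:2].astype(np.float32)); print(nm,"foam",r,np.median(P[f][:,2]),cv2.boxPoints(r).round(0).tolist())
    t=roi&(z>45)&(z<75); 
    print(" tab",t.sum(),P[t].mean(0) if t.any() else 0, P[t][:,2].max() if t.any() else 0,U[t].mean(),V[t].mean())
    if t.any(): r=cv2.minAreaRect(P[t][:,:2].astype(np.float32)); print(r)
    g=f&(C.min(-1)>95)
    r=cv2.minAreaRect(P[g][:,:2].astype(np.float32)); print(" grey",g.sum(),r)
# top view crop
c=cv2.resize(C[170:310,200:360],None,fx=5,fy=5,interpolation=cv2.INTER_CUBIC)[...,::-1]; cv2.imwrite("pics/crop0.png",cv2.resize(c,(686,600)))
# hammers: front limit
H=P[(P[...,2]>250)&(P[...,2]<340)&(U<300)&(V<220)]
for x in range(100,700,50):
    s=H[(H[:,0]>x)&(H[:,0]<x+50)]
    if len(s): print(x,"hammer y",s[:,1].min().round(),s[:,1].max().round())
E
python3 m.py
```

```text
(257, 222) [418.8 391.6  30.3] [63 60 56]
(231, 213) [435.4 438.9  55. ] [204 188 175]
(310, 275) [314.7 291.2  29.1] [67 62 56]
(292, 264) [337.8 325.8  59.3] [226 208 196]
(324, 146) [571.1 255.7   7.2] [252 203 129]
mat ((577.7000122070312, 264.8016357421875), (242.3927001953125, 204.2716522216797), 0.42795777320861816) 9.116294056392235 [[456.0, 366.0], [457.0, 162.0], [700.0, 164.0], [698.0, 368.0]]
L foam ((419.1376037597656, 385.9036865234375), (164.95579528808594, 77.05035400390625), 77.18959045410156) 30.819006875880632 [[363.0, 314.0], [438.0, 297.0], [475.0, 458.0], [400.0, 475.0]]
 tab 66 [430.8430866  442.02008063  56.60244138] 63.048737625980834 229.28787878787878 215.3939393939394
((387.8787841796875, 389.279296875), (156.86721801757812, 21.71289825439453), 50.70859146118164)
 grey 904 ((420.0082702636719, 390.73602294921875), (106.76390075683594, 47.494667053222656), 77.10494232177734)
S foam ((332.54083251953125, 308.6700439453125), (168.7265167236328, 77.0716781616211), 60.79927062988281) 27.33568920371033 [[258.0, 254.0], [325.0, 216.0], [407.0, 364.0], [340.0, 401.0]]
 tab 58 [335.96913481 323.92771679  56.00245856] 60.98992213234192 293.01724137931035 264.8965517241379
((335.5302429199219, 324.0680236816406), (8.545732498168945, 21.92559051513672), 62.142913818359375)
 grey 451 ((335.5045166015625, 307.31982421875), (131.8112335205078, 52.63851547241211), 59.942962646484375)
400 hammer y 700.0 768.0
450 hammer y 583.0 749.0
500 hammer y 563.0 777.0
550 hammer y 410.0 746.0
600 hammer y 389.0 661.0
650 hammer y 328.0 573.0
```

View pics/crop0.png

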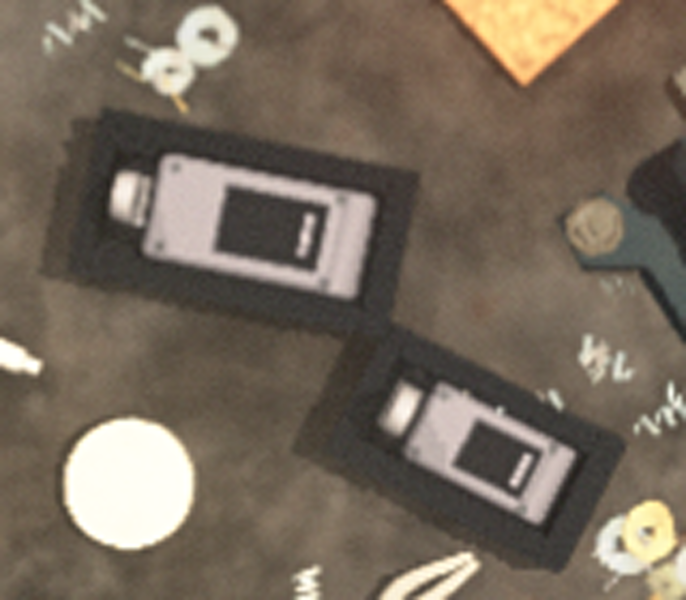

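The crop confirms both tabs are on the left end of their meters, larger tab at crop (130,195). Now I'll refine the tab, meter and mat poses and check the clearance around the mat.

```bash
cat > m2.py <<'E'
from h import *
P=np.load("top0.npy"); C=np.load("top0c.npy"); z=P[...,2]
V,U=np.mgrid[:420,:560]
hsv=cv2.cvtColor(C,cv2.COLOR_RGB2HSV)
def comp(m,u,v):
    l=cv2.connectedComponents(m.astype(np.uint8),connectivity=4)[1]; return l==l[v,u]
m=comp((hsv[...,0]<25)&(hsv[...,1]>90)&(hsv[...,2]>150)&(z<25),324,146)
r=cv2.minAreaRect(P[m][:,:2].astype(np.float32)); print("mat",m.sum(),r)
d=comp((C.min(-1)>120)&(z<45)&(z>20),212+0,0) if 0 else None
# larger meter: grey mask at z~32, excluding tab via z
g=(C.min(-1)>90)&(z>24)&(z<40)&(abs(U-260)<36)&(abs(V-224)<28)
g=comp(g,245,212)|comp(g,285,228); hull=P[g][:,:2].astype(np.float32)
r=cv2.minAreaRect(hull); print("meter",g.sum(),r, U[g].min(),U[g].max(),V[g].min(),V[g].max())
f=(z>24)&(z<40)&(C.max(-1)<90)&(abs(U-257)<42)&(abs(V-222)<28)&~((V>235)&(U>283))
print("foam", cv2.minAreaRect(P[comp(f,230,200) if f[200,230] else f][:,:2].astype(np.float32)))
t=(z>44)&(z<75)&(abs(U-231)<14)&(abs(V-215)<14)
T=P[t]; print("tab",t.sum(),cv2.minAreaRect(T[:,:2].astype(np.float32)),T[:,2].min(),T[:,2].max())
T2=T[T[:,2]>T[:,2].max()-6]; print("tab top",len(T2),cv2.minAreaRect(T2[:,:2].astype(np.float32)),np.median(T2[:,2]))
o=get_obs(); Rm=rot(o['orientation']); print(Rm.round(3))
mc=np.array(cv2.minAreaRect(P[m][:,:2].astype(np.float32))[0])
for phi in range(90,300,15):
    row=[]
    td=np.array([np.cos(np.radians(phi)),np.sin(np.radians(phi))]); n=np.array([-td[1],td[0]])
    for a,b in [(89,37.5),(37.5,89)]:  # half extents along td, along n
        Q=P[(z>85)&(z<600)&(V<300)][:,:2]-(mc+59*td)
        dx=np.maximum(abs(Q@td)-a,0); dy=np.maximum(abs(Q@n)-b,0); k=np.hypot(dx,dy); i=k.argmin()
        row.append((round(float(k[i])),(Q[i]+mc+59*td).round().tolist()))
    print(phi,"close along x:",row[0],"along y:",row[1])
E
python3 m2.py
```

```text
mat 4116 ((575.734130859375, 255.92144775390625), (133.5301513671875, 135.69659423828125), 40.82818603515625)
meter 235156 ((414.92791748046875, -81.6956787109375), (1812.810791015625, 1144.0599365234375), 73.82870483398438) 0 559 0 419
foam ((420.8652038574219, 393.8873291015625), (148.61215209960938, 76.84542846679688), 77.14981842041016)
tab 67 ((432.5332946777344, 444.2706298828125), (9.463394165039062, 21.774206161499023), 75.5489730834961) 44.164456714093376 63.048737625980834
tab top 37 ((433.3947448730469, 443.96435546875), (7.841402053833008, 15.20822811126709), 87.6766357421875) 59.59868424483909
[[-0.96   0.28  -0.   ]
 [ 0.28   0.96  -0.001]
 [ 0.    -0.001 -1.   ]]
90 close along x: (0, [613.0, 403.0]) along y: (5, [668.0, 356.0])
105 close along x: (25, [597.0, 418.0]) along y: (20, [655.0, 380.0])
120 close along x: (61, [605.0, 401.0]) along y: (11, [612.0, 392.0])
135 close along x: (65, [614.0, 161.0]) along y: (17, [474.0, 207.0])
150 close along x: (56, [474.0, 207.0]) along y: (4, [474.0, 207.0])
165 close along x: (36, [474.0, 207.0]) along y: (0, [485.0, 188.0])
180 close along x: (8, [436.0, 210.0]) along y: (0, [495.0, 170.0])
195 close along x: (0, [481.0, 195.0]) along y: (3, [497.0, 166.0])
210 close along x: (0, [495.0, 170.0]) along y: (15, [614.0, 161.0])
225 close along x: (0, [497.0, 166.0]) along y: (6, [614.0, 161.0])
240 close along x: (0, [497.0, 166.0]) along y: (0, [626.0, 166.0])
255 close along x: (15, [497.0, 166.0]) along y: (0, [645.0, 176.0])
270 close along x: (0, [613.0, 158.0]) along y: (0, [664.0, 186.0])
285 close along x: (0, [648.0, 127.0]) along y: (0, [685.0, 192.0])
```

The mat centre is (576,256), and the tab is at (433,444) along 77°. For the lay-down, pointing the tab at 131° leaves 60 mm clearance. Next I move over the tab and look with the wrist camera.

Emit:
play_rows(plan="8.78 -4.16 -1.10 0.7 0 0 -0.5;8.78 -4.16 -1.10 0.7 0 0 -0.5;8.78 -4.16 -1.10 1.3 0 0 -0.5;8.78 -4.16 -1.10 1.3 0 0 -0.5;8.78 -4.16 -1.10 1.3 0 0 -0.5;8.78 -4.16 -1.10 1.3 0 0 -0.5;8.78 -4.16 -1.10 1.3 0 0 -0.5;8.78 0 0 0 0 0 0;8.78 0 0 0 0 0 0")

```text
t: 1.23
ee_pos: [436.4, 451.4, 143.5]
orientation: [-0.35, -3.121, 0.001]
ft_force: [0.5, -0.3, 0.0]
width: 87.4
```

```bash
python3 - <<'E'
from h import *
o=get_obs(); print(o['t'],o['ee_pos'],o['ft_force'],o['qpos']); print(rot(o['orientation']).round(3))
im=get_image("wrist"); save(im,"w1.png"); P=cloud(im); np.save("w1.npy",P); np.save("w1c.npy",im["pixels"]); z=P[...,2]; print(im["eye"],np.nanmin(z))
t=(z>42)&(z<70)&(np.hypot(P[...,0]-433,P[...,1]-446)<22)
T=P[t]; print("tab",t.sum(),cv2.minAreaRect(T[:,:2].astype(np.float32)),np.percentile(T[:,2],[1,50,99]))
T2=T[T[:,2]>np.percentile(T[:,2],99)-4]; print("top",len(T2),cv2.minAreaRect(T2[:,:2].astype(np.float32)))
E
```

```text
1.225 [436.44959678 451.36758321 143.49237061] [ 0.53123876 -0.28426568  0.03036075] [ 7.83091259e-01  5.22155269e-01  1.67584309e+00  3.85953991e-04
  9.44295828e-01 -5.64567793e-01]
[[-0.975  0.222 -0.001]
 [ 0.222  0.975 -0.   ]
 [ 0.001 -0.    -1.   ]]
[364.32860321 469.27310877 306.45035472] -2.0954242083346912
tab 404 ((429.6515197753906, 446.8673400878906), (8.752935409545898, 20.839170455932617), 77.23059844970703) [43.35384707 59.71147062 62.40989942]
top 258 ((430.164794921875, 446.8241271972656), (8.63408088684082, 16.67871856689453), 76.66209411621094)
```

View pics/w1.png

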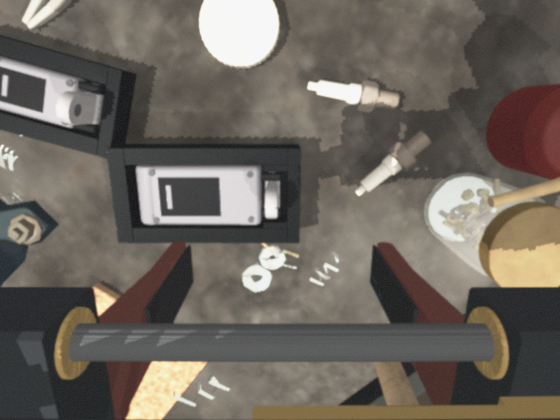

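The wrist view shows the larger meter with its tab at pixel (271,192), clear on all sides. The two cameras agree to about 3 mm, so I use their mean, descend and grip.

Emit:
play_rows(plan="6 0.37 -0.68 2 0 0 0;5 0 0 3 0 0 0;5 0 0 2.5 0 0 0;5 0 0 2 0 0 0;5 0 0 1.25 0 0 0;5 0 0 0 0 0 0;5 0 0 0 0 0 0")

```text
t: 2.15
ee_pos: [432.2, 446.0, 36.9]
orientation: [0.349, 3.121, 0.001]
ft_force: [-0.1, -0.0, -0.2]
width: 49.9
```

Emit:
play_rows(plan="0 0 0 0 0 0 0;0 0 0 0 0 0 0;0 0 0 0 0 0 0;0 0 0 0 0 0 0;0 0 0 0 0 0 0;0 0 0 0 0 0 0;0 0 0 0 0 0 0")

```text
t: 3.02
ee_pos: [431.7, 445.4, 36.2]
orientation: [-0.349, -3.122, 0.0]
ft_force: [0.6, -0.8, 0.4]
width: 8.7
```

```bash
python3 - <<'E'
from h import *
o=get_obs(); print(o['t'],o['ee_pos'],o['ft_force'],o['moment'],o['width'])
im=get_image("wrist"); save(im,"w2.png")
E
```

```text
3.025 [431.74403279 445.44329422  36.15204072] [ 0.55387702 -0.8484925   0.39699258] [-0.13681459  0.02053657  0.00097316] 8.690906220166896
```

View pics/w2.png

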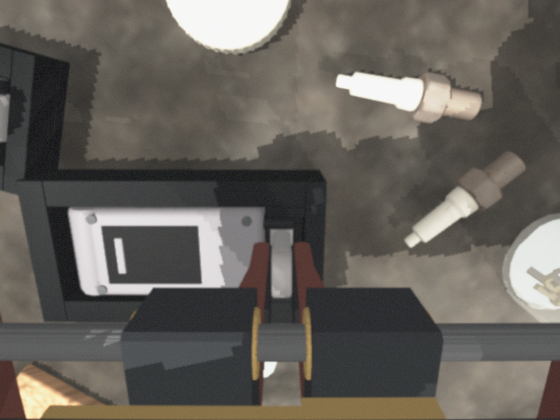

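The wrist view shows the tab between the fingers at about (280,262), with an opening of 8.7 mm. Lifting straight up.

Emit:
play_rows(plan="0 0 0 -0.4 0 0 0;0 0 0 -0.7 0 0 0;0 0 0 -1 0 0 0;0 0 0 -1 0 0 0;0 0 0 -1 0 0 0;0 0 0 -1 0 0 0;0 0 0 -1 0 0 0;0 0 0 -1 0 0 0")

```text
t: 4.08
ee_pos: [431.8, 445.7, 108.0]
orientation: [0.349, 3.122, 0.0]
ft_force: [-0.1, 0.2, -2.4]
width: 8.4
```

```bash
python3 - <<'E'
from h import *
o=get_obs(); print(o['t'],o['ee_pos'],o['ft_force'],o['moment'],o['width'])
a=get_image("side"); b=get_image("top")
A=cv2.resize(a["pixels"][130:270,180:320],(600,600),interpolation=cv2.INTER_CUBIC)
cv2.imwrite("pics/l1.png",A[...,::-1])
E
```

```text
4.075 [431.82358819 445.66615922 107.96640869] [-0.11608734  0.23810341 -2.40581889] [-0.08985338  0.04135013  0.04039753] 8.391778144408933
```

View pics/l1.png

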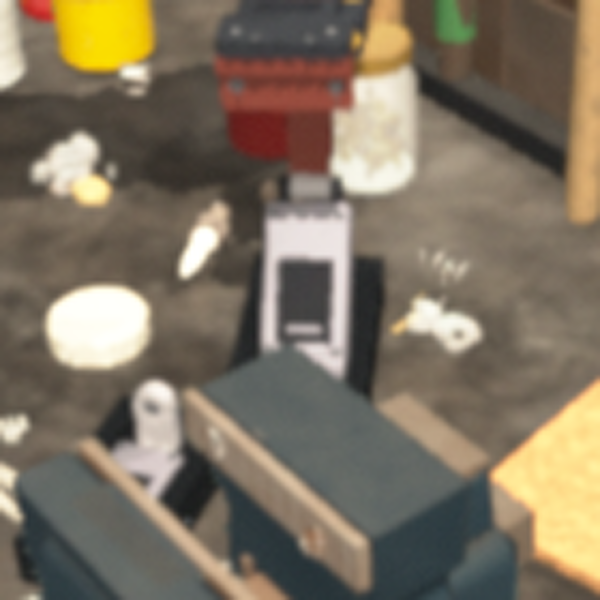

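The side view shows the meter tilting up with the tab end first (crop 305,270) and the tail still in the foam. The smaller meter is untouched at (150,440). I continue the lift.

Emit:
play_rows(plan="0 0 0 -1.2 0 0 0;0 0 0 -1.4 0 0 0;0 0 0 -1.4 0 0 0;0 0 0 -1.4 0 0 0;0 0 0 -1.4 0 0 0;0 0 0 -1.2 0 0 0;0 0 0 -0.6 0 0 0;0 0 0 0 0 0 0;0 0 0 0 0 0 0")

```text
t: 5.3
ee_pos: [431.5, 445.3, 192.6]
orientation: [-0.349, -3.122, 0.001]
ft_force: [0.4, -0.6, -2.7]
width: 8.9
```

```bash
python3 - <<'E'
from h import *
o=get_obs(); p=o['ee_pos'];M=rot(o['orientation']); print(o['t'],p,o['ft_force'],o['moment'],o['width'])
im=get_image("side"); Pc=cloud(im); save(im,"s2.png")
yaw=np.degrees(np.arctan2(M[1,1],M[0,1])); print("jaw yaw",yaw)
mc=np.array([575.7,255.9]); td=np.array([np.cos(np.radians(130.8)),np.sin(np.radians(130.8))])
tgt=mc-45*td; D=tgt-p[:2]; turn=yaw+49.2
w=np.array([.4,.7]+[1]*10+[.7,.4]); w/=w.sum(); w2=np.array([0]+[1]*12+[1]);w2=w2/w2.sum()
for a,b in zip(w,w2):
    s=M.T@np.array([*D*a,0]); print(s[:2].round(2)/10, round(turn*b,2)); M=M@R.from_rotvec([0,0,np.radians(turn*b)]).as_matrix()
E
```

```text
5.3 [431.52455805 445.27666667 192.64728879] [ 0.35307781 -0.64197544 -2.71387357] [0.01722845 0.0353952  0.0425121 ] 8.911404212287101
jaw yaw 77.2420917197435
[-0.717 -0.589] 0.0
[-1.254 -1.03 ] 9.73
[-2.015 -1.148] 9.73
[-2.18  -0.791] 9.73
[-2.282 -0.412] 9.73
[-2.319 -0.02 ] 9.73
[-2.289  0.372] 9.73
[-2.193  0.753] 9.73
[-2.035  1.113] 9.73
[-1.817  1.441] 9.73
[-1.548  1.727] 9.73
[-1.234  1.964] 9.73
[-0.619  1.501] 9.73
[-0.204  0.905] 9.73
```

Emit:
play_rows(plan="0 -0.72 -0.59 0 0 0 0;0 -1.25 -1.03 0 0 0 9.73;0 -2.02 -1.15 0 0 0 9.73;0 -2.18 -0.79 0 0 0 9.73;0 -2.28 -0.41 0 0 0 9.73;0 -2.32 -0.02 0 0 0 9.73;0 -2.29 0.37 0 0 0 9.73;0 -2.19 0.75 0 0 0 9.73;0 -2.04 1.11 0 0 0 9.73;0 -1.82 1.44 0 0 0 9.73;0 -1.55 1.73 0 0 0 9.73;0 -1.23 1.96 0 0 0 9.73;0 -0.62 1.50 0 0 0 9.73;0 -0.20 0.91 0 0 0 9.73;0 0 0 0 0 0 0;0 0 0 0 0 0 0;0 0 0 0 0 0 0;0 0 0 0 0 0 0")

```text
t: 7.6
ee_pos: [605.1, 222.3, 193.2]
orientation: [-2.944, -1.096, 0.0]
ft_force: [0.3, -0.5, -2.4]
width: 8.7
```

```bash
cat > st.py <<'E'
from h import *
import sys
o=get_obs(); p=o['ee_pos'];M=rot(o['orientation']); print(o['t'],p.round(1),o['ft_force'].round(2),o['width'].__round__(2))
print("jaw yaw",np.degrees(np.arctan2(M[1,1],M[0,1])).round(2))
mc=np.array([575.7,255.9]); td=np.array([np.cos(np.radians(130.8)),np.sin(np.radians(130.8))]); n=np.array([-td[1],td[0]])
print("along td",((p[:2]-mc)@td).round(1),"n",((p[:2]-mc)@n).round(1)," tool y.td",(M[:2,1]@td).round(3)," tool x.n",(M[:2,0]@n).round(3))
n=sys.argv[1]
a=get_image("side"); save(a,n+".png"); P=cloud(a)
V,U=np.mgrid[:420,:560]
c=a["pixels"][90:300,230:430]; cv2.imwrite("pics/"+n+"c.png",cv2.resize(c,(571,600),interpolation=cv2.INTER_CUBIC)[...,::-1])
np.save("sP.npy",P);np.save("sC.npy",a["pixels"])
E
python3 st.py s3
```

```text
7.6 [605.1 222.3 193.2] [ 0.34 -0.47 -2.43] 8.66
jaw yaw -49.16
along td -44.6 n -0.3  tool y.td -1.0  tool x.n -1.0
```

View pics/s3c.png

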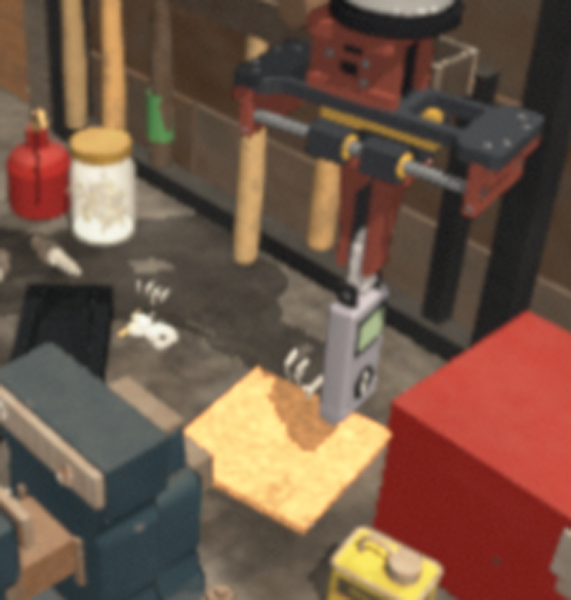

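The meter hangs tail down over the mat at (355,350) with the display towards the toolbox. Moving the tab to the left lays the back on the mat. I lower it to near contact, then start the lean.

Emit:
play_rows(plan="0 0 0 1.2 0 0 0;0 0 0 1.4 0 0 0;0 0 0 1.4 0 0 0;0 0 0 1.0 0 0 0;0 0 0 0.5 0 0 0;0 0 0 0 0 0 0;0 0 0 0 0 0 0;0 0 0 0.2 0 0 0;0 0 -0.6 0.1 0 0 0;0 0 -0.8 0.1 0 0 0;0 0 -0.8 0.2 0 0 0;0 0 -0.8 0.3 0 0 0;0 0 0 0 0 0 0")

```text
t: 9.28
ee_pos: [585.5, 246.5, 131.6]
orientation: [-2.944, -1.095, -0.003]
ft_force: [-5.4, 1.3, 15.5]
width: 8.8
```

```bash
python3 st.py s4
```

```text
9.275 [585.5 246.5 131.6] [-5.35  1.28 15.49] 8.75
jaw yaw -49.21
along td -13.5 n -1.3  tool y.td -1.0  tool x.n -1.0
```

View pics/s4c.png

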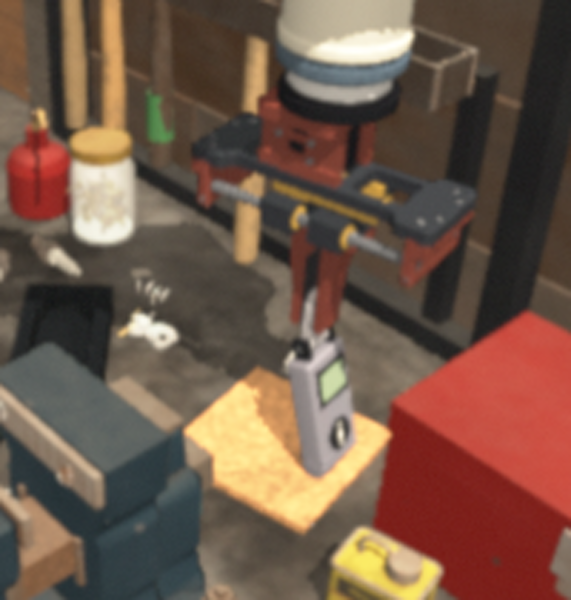

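The meter leans the right way, with its tail at (318,465). It presses at 15 N, so I relieve that sideways first and then follow the arc down.

Emit:
play_rows(plan="0 0 -0.8 -0.1 0 0 0;0 0 -0.85 0.2 0 0 0;0 0 -0.7 0.4 0 0 0;0 -0.05 -0.8 0.45 0 0 0;0 -0.05 -0.8 0.5 0 0 0;0 0 -0.7 0.55 0 0 0;0 0 -0.7 0.6 0 0 0;0 0 -0.6 0.65 0 0 0;0 0 -0.6 0.7 0 0 0;0 0 -0.5 0.75 0 0 0;0 0 -0.2 0.7 0 0 0;0 0 0 0 0 0 0")

```text
t: 10.82
ee_pos: [537.1, 298.7, 74.3]
orientation: [2.945, 1.094, -0.002]
ft_force: [1.1, 0.7, -1.8]
width: 8.7
```

```bash
python3 st.py s5
```

```text
10.825 [537.1 298.7  74.3] [ 1.08  0.74 -1.76] 8.71
jaw yaw -49.24
along td 57.6 n 1.2  tool y.td -1.0  tool x.n -1.0
```

View pics/s5c.png

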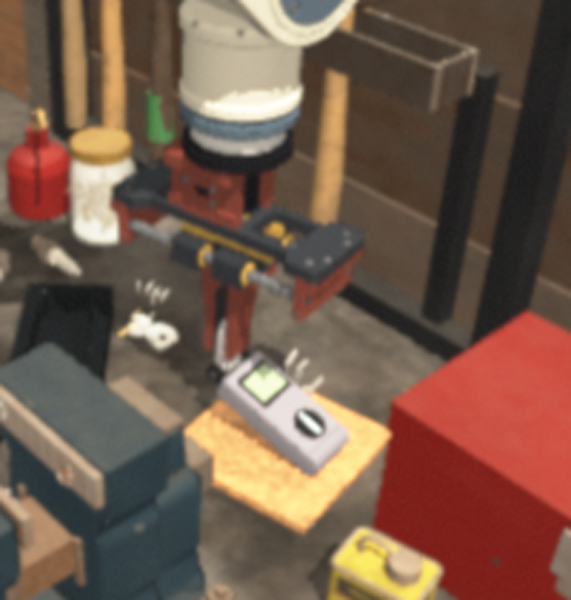

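The display is up, the tail is on the mat at (320,465) and the tab is still held at (225,345). I lower the pin end.

Emit:
play_rows(plan="0 0 -0.1 0.6 0 0 0;0 0 0 0.7 0 0 0;0 0 0 0.7 0 0 0;0 0 0 0.6 0 0 0;0 0 0 0.4 0 0 0;0 0 0 0.3 0 0 0;0 0 0 0 0 0 0;0 0 0 0 0 0 0")

```text
t: 11.88
ee_pos: [537.0, 299.7, 42.3]
orientation: [2.945, 1.094, 0.0]
ft_force: [-0.0, 0.1, -1.0]
width: 8.4
```

```bash
python3 st.py s6; cat > mm.py <<'E'
from h import *
mc=np.array([575.7,255.9]); td=np.array([np.cos(np.radians(130.8)),np.sin(np.radians(130.8))]); n=np.array([-td[1],td[0]])
for k in ["side","top"]:
    im=get_image(k); P=cloud(im); Q=P[...,:2]-mc; a=Q@td; b=Q@n; z=P[...,2]; hsv=cv2.cvtColor(im["pixels"],cv2.COLOR_RGB2HSV)
    m=(abs(a)<53)&(abs(b)<40)&(z>24)&(z<48)&(hsv[...,1]<70)
    X=P[m]; r=cv2.minAreaRect(X[:,:2].astype(np.float32)); print(k,m.sum(),r,"rel mat a,b",((np.array(r[0])-mc)@td).round(1),((np.array(r[0])-mc)@n).round(1))
    A=np.c_[a[m],np.ones(m.sum())]; print("  z slope along td, z0",np.linalg.lstsq(A,z[m],rcond=None)[0], np.percentile(a[m],[1,99]),np.percentile(b[m],[1,99]))
E
python3 mm.py
```

```text
11.875 [537.  299.7  42.3] [-0.02  0.07 -1.01] 8.38
jaw yaw -49.26
along td 58.4 n 0.7  tool y.td -1.0  tool x.n -1.0
side 808 ((572.950439453125, 255.3126983642578), (47.162376403808594, 103.29060363769531), 42.01728057861328) rel mat a,b 1.4 2.5
  z slope along td, z0 [ 0.05636007 34.65243745] [-49.08048301  48.06749294] [-20.40546944  24.9450094 ]
top 0 ((0.0, 0.0), (0.0, 0.0), 0.0) rel mat a,b 182.5 603.0Traceback (most recent call last):
  File "mm.py", line 7, in <module>
    A=np.c_[a[m],np.ones(m.sum())]; print("  z slope along td, z0",np.linalg.lstsq(A,z[m],rcond=None)[0], np.percentile(a[m],[1,99]),np.percentile(b[m],[1,99]))
                                                                                                          ~~~~~~~~~~~~~^^^^^^^^^^^^^
    return _quantile_unchecked(
        a, q, axis, out, overwrite_input, method, keepdims, weights)
    return _ureduce(a,
                    func=_quantile_ureduce_func,
    ...<5 lines>...
                    overwrite_input=overwrite_input,
                    method=method)
    r = func(a, **kwargs)
    result = _quantile(arr,
                       quantiles=q,
    ...<2 lines>...
                       out=out,
                       weights=wgt)
    slices_having_nans = np.isnan(arr[-1, ...])
                                  ~~~^^^^^^^^^
IndexError: index -1 is out of bounds for axis 0 with size 0
```

The meter is centred within about 2 mm, with the pin end still about 4 mm high (slope 0.056, 1 N carried). I lower it the rest of the way.

Emit:
play_rows(plan="0 0.1 0 0.2 0 0 0;0 0 0 0.2 0 0 0;0 0 0 0 0 0 0;0 0 0 0 0 0 0")

```text
t: 12.52
ee_pos: [537.7, 300.4, 38.2]
orientation: [-2.945, -1.094, -0.0]
ft_force: [-0.5, 0.2, -0.2]
width: 9.2
```

```bash
sed -i 's/\["side","top"\]/["side"]/' mm.py; python3 st.py s7; python3 mm.py
```

```text
12.525 [537.7 300.4  38.2] [-0.46  0.24 -0.21] 9.16
jaw yaw -49.25
along td 58.5 n -0.4  tool y.td -1.0  tool x.n -1.0
side 765 ((574.334228515625, 256.5502014160156), (48.73401641845703, 103.2109375), 42.38333511352539) rel mat a,b 1.4 0.6
  z slope along td, z0 [2.57425376e-02 3.33306380e+01] [-48.95755703  47.65873427] [-20.62166456  23.81606393]
```

Emit:
play_rows(plan="0 0 0 0.15 0 0 0;0 0 0 0 0 0 0;0 0 0 0 0 0 0")

```text
t: 13.0
ee_pos: [537.7, 300.6, 37.9]
orientation: [-2.945, -1.094, -0.0]
ft_force: [-3.5, -1.4, 11.6]
width: 8.7
```

```bash
python3 st.py s8; python3 mm.py
```

```text
13.0 [537.7 300.6  37.9] [-3.5  -1.36 11.56] 8.7
jaw yaw -49.25
along td 58.6 n -0.4  tool y.td -1.0  tool x.n -1.0
side 780 ((574.37158203125, 256.32073974609375), (48.378013610839844, 102.4632797241211), 41.52295684814453) rel mat a,b 1.2 0.7
  z slope along td, z0 [1.68073719e-02 3.37119111e+01] [-49.06360957  47.85244333] [-22.14090958  23.83052214]
```

The meter is seated on the mat (contact force 11.6 N). I ease off, open and withdraw upward.

Emit:
play_rows(plan="0 0 0 -0.13 0 0 0;1.5 0 0 0 0 0 0;3 0 0 0 0 0 0;3.5 0 0 0 0 0 0;3.5 0 0 0 0 0 0;3.5 0 0 -0.8 0 0 0;3.5 0 0 -1.5 0 0 0;3.5 0 0 -2.5 0 0 0;3.5 0 0 -3 0 0 0;3.5 0 0 -3 0 0 0;3.5 0 0 -3 0 0 0;3.5 0 0 -2 0 0 0;3.5 0 0 0 0 0 0")

```text
t: 14.72
ee_pos: [538.9, 301.0, 198.8]
orientation: [-2.944, -1.094, -0.007]
ft_force: [-0.4, 0.1, -0.7]
width: 35.2
```

```bash
python3 st.py s9; python3 mm.py
```

```text
14.725 [538.9 301.  198.8] [-0.42  0.15 -0.68] 35.25
jaw yaw -49.25
along td 58.2 n -1.6  tool y.td -1.0  tool x.n -1.0
side 765 ((573.886962890625, 256.1087341308594), (47.17967224121094, 103.04270935058594), 40.65924072265625) rel mat a,b 1.3 1.2
  z slope along td, z0 [2.27297153e-02 3.33867321e+01] [-49.09191047  47.5986124 ] [-21.03524314  23.98893898]
```

View pics/s9.png

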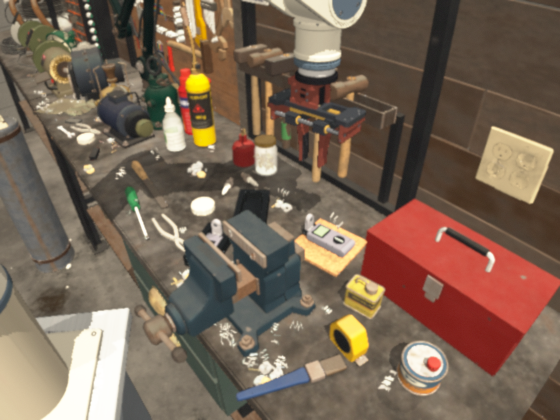

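The meter lies display up at about (330,237) on the mat, and the small meter is in its foam at (213,233). The gripper is clear with near-zero force, so I hand in.

```bash
python3 -c "
from workcell import *
print(close_job())"
```

```text
the job is handed in; nothing more can be done
None
```

The larger meter now lies display up in the middle of the cork mat, and the job is handed in, about 15 s in. I gripped its tab, lifted that end first so it tilted out of the foam, then set the tail on the mat and laid the meter over. I held the tab until the meter was seated.

- **Position:** the last side-camera check puts the meter's centre 1–2 mm from the mat centre and square with the mat to within about a degree.
- **Smaller meter:** it was not touched and looked undisturbed in its foam in the last picture.
- **Forces:** the highest I read was about 16 N, while the tail pressed on the mat. At hand-in the gripper was open, about 160 mm above the tab, with near-zero force.
- **Disagreement:** the depth data still showed about a 1° slope along the meter after it was seated and released. I put this down to camera calibration, because lowering the tab further only raised the contact force.
- **Failed check:** the top camera gave no reading of the laid meter because my check found no meter points in its view, most likely because the arm blocked it. The final position rests on the side camera alone.

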